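Square a cast specimen block to the stop bar

ROBOT

A 6-joint arm with a two-finger parallel gripper is mounted at the origin on the work surface. World frame = base frame: x ahead of the robot, y to its left, z up, the work surface at z = 0. Lengths are in m, angles in rad, forces in N, time in s.
With the tool pointing down it reaches from about 0.275 to 0.825 m from the base axis. Payload 5.2 kg.
Tool frame: the origin (TCP) lies between the finger pads; the fingertips stand 19 mm ahead of it and the grasp point (between the pads) is the TCP; z points along the fingers, y is the direction in which the jaws open and shut (so a half turn about z gives the same grasp; the last joint's range is limited). The gripper opens to 93 mm and grips with 3 to 60 N. Pads are 15 mm wide; open, the fingers measure 128 mm over their backs; the gripper's body (75 mm by 188 mm) begins 65 mm behind the grasp point.
Start: joints at [-0.203, 0.259, 1.535, -0, 1.348, -0.203], TCP at [0.55, 0, 0.199] pointing down, gripper open.
Joint ranges: [-3.14, 3.14], [-0.91, 2.08], [0.19, 2.58], [-1.22, 4.36], [0.22, 2.71], [-3.12, 3.12]. Speed limits (rad/s): [2.57, 2.57, 3.14, 3.14, 3.14, 3.14].

INTERFACE

Orientations are given as a unit quaternion [w, x, y, z].
In Python, from plant import arm, cams, order gives the robot as it stands. The module is installed in compiled form; this text tells all that it offers.
- The arm moves only by the tool jog_arm, never from a script. Its arguments are lists of equal length, an entry for each row: "jaw": the closure in counts, from 0 (fully open) to 255 (shut); "xyz": the shift along the world's x, y, z in mm, a list of three; "roll": the turn about the world's z in rad. A call has 1 to 10 rows; each row shifts and turns the commanded pose from where the row before left it; what a row does not reach is not made up. A row lasts 1/10 s, in which the tool goes at most 50 mm and 8.59 degrees, less where a joint would pass 70% of its speed; a pose out of reach is approached as far as the arm can. A call is refused whole if a number of a shift passes 50 or a number of a turn 0.15, either way. A call with a gripper value outside its range is refused whole. The fingers move at their own pace and stop on an object; "force" is the grip in N (left out, the last holds). Time passes only in rows, so rows that do not move let the fingers close. It gives the time, the measured TCP pose, the force and the opening at its end, in the units of the state.
- arm.sense(): the state, without advancing time (a new reading comes with each control period).
- cams.camera(name): name is "scene" or "side" or "wrist"; returns the picture (400x640x3 uint8, red, green, blue); there is no depth.
- cams.camera_info(name): a dict with "fx", "fy", "cx", "cy" (pixels), "R" (3x3) and "t" (3): a world point X has camera coordinates R X + t. Camera axes: x right, y down, z forward; pixel columns grow to the right and rows downward; lengths in m; the calibration is good to about 2 mm. A picture is of the moment at which its call begins: read the wrist's pose just before it. camera_info takes no time and is no camera call; for the wrist camera it gives the pose at the moment of the call.
- order.sign_off(): hands the job in, once; it reports no verdict.
The state is a dict: "t": time; "joints": joint angles; "joint_vel": joint speeds; "effort": joint torques, N m; "ee_pos": TCP position; "eef_rot": TCP orientation; "contact_force": force on the tool from outside, world axes, zero at the start; "ft_torque": the same for the moment, N m; "opening": opening from 0.0 (shut) to 1.0 (fully open).
Only numpy, scipy, OpenCV 4.12 (cv2) and the standard library are available. Lean on these libraries where they do the work, as an engineer would, in place of code of your own. Each camera call takes 0.05 s, during which the arm holds its last target.

TASK

With the fingertips or the outsides of the fingers, push the corners of the heavy cast block in turn to walk it round on the bench until one of its long sides faces the stop bar, then push it home so that this side lies flat against the bar, with the line across the block's top centred on the bar's notch. Have the block square to the bar before the two touch, so that no corner digs into the bar. Do not lift or tip the block, and leave the other things on the bench where they are.

Things in the scene. Friction and masses are not known exactly. Their poses are not given: they have to be found in the camera images.
- block: Loose, heavy hollow-cast grey iron block flat on the bench, 92 mm (its x) by 124 mm (its y) by 44 mm high, 0.7 to 1 kg, too wide to grip. Origin: centre of underside, z up. Long sides are its +x and -x faces (alike, either may face the bar). A thin dark line crosses the top at mid length, along its x. Starts 35 to 90 degrees out of square, either way. Pushed near a corner it turns and slides a little.
- stop_bar: Aluminium stop bar fixed to the bench beyond the block, 24 mm (its x) by 240 mm (its y) by 24 mm high. Origin: centre of underside, z up. The front face, toward the robot, is its -x face; y runs along the bar. A notch 12 mm wide and deep is cut in the front face at mid length, full height. Block centre starts 130 to 155 mm in front of this face.
- bar_notch (a point): Point on the bench line of the bar's front face, at the middle of the notch; same axes as the stop bar. The block is home with its centre 46 mm in front of this point (on the -x side), long side flat against the front face.
- jar: Amber glass jar with white lid, 44 mm across, 62 mm high, loose, behind the bar. Origin: centre of its underside. To be left alone.
- beaker: Clear glass beaker, 52 mm across at the rim, 60 mm high, loose, behind the bar. Origin: centre of its underside. To be left alone.
- driver: Screwdriver with black handle, 160 mm long, lying on the bench about 0.26 m to the left (+y) of the bar's middle. Origin: under its middle; handle to its -x. To be left alone.
- sample_box: Closed cardboard box 70 x 50 x 30 mm, loose, about 0.26 m to the right (-y) of the bar's middle. Origin: centre of its underside. To be left alone.
There are look-alikes about, which are no part of the job. Of the things shaped like the stop_bar, the aluminium one is meant. Of the things that look like the block, the smaller one is meant.

How it is judged:
At the end, for the whole second after the job is handed in: The block stands flat and at rest on the bench, a long side against the bar's front face (parallel within 0.045 rad, centre within 50 mm of the face, so a gap of at most 4 mm at its middle), its centre within 12 mm of the notch along the bar (angle between the x axis of block and the x axis of stop_bar, either way round below 0.045 rad and x of block in the frame of bar_notch between -0.05 and -0.043 m and y of block in the frame of bar_notch between -0.012 and 0.012 m and height (world z) of block below 0.004 m and angle between block's own z axis and vertical below 0.04 rad and linear speed of block below 0.01 m/s); the robot touches nothing.
It fails at once if the block is lifted or tipped (underside centre more than 10 mm up, or tilted over 0.12 rad) (height (world z) of block above 0.01 m or angle between block's own z axis and vertical above 0.12 rad).
It fails at once if the block touches the bar while more than 0.2 rad out of square, so that a corner digs in (contact force between block and stop_bar above 1 N and angle between the x axis of block and the x axis of stop_bar, either way round above 0.2 rad).
It fails at once if the jar, beaker, screwdriver or box is moved more than 15 mm (distance of any of jar, beaker, driver, sample_box from where it was at the start of the episode above 0.015 m).
It also fails if it takes over 64 s, if anything falls off the work surface, if the arm or the gripper's body presses on something with over 40 N, if the wrist force passes 120 N, or if a joint passes its speed limit or range.

## Working session

There is one attempt and no reset: what is moved stays moved. The work goes in short steps, Python scripts to look and compute and a tool call to move; the robot and the scene stay as the last step left them, time stands still between calls to the robot, and variables do not carry over. Pictures are saved under pics/ and viewed, and the job is handed in when it is done.

Besides the shell and the picture viewer there is one more tool, called after "Call:" as a command line: name --pt "numbers of a row" for each row, then --argument value for the rest. jog_arm: Moves the arm, as the interface text tells. Its arguments: {"type":"object","properties":{"jaw":{"type":"array"},"xyz":{"type":"array"},"roll":{"type":"array"},"force":{"type":"number"}},"required":["jaw","xyz","roll"]}

```bash
mkdir -p pics
python3 - <<'E'
from plant import arm,cams,order
import cv2
s=arm.sense();print(s)
for n in ["scene","side","wrist"]:
    i=cams.camera_info(n);print(n,i)
    im=cams.camera(n);cv2.imwrite(f"pics/{n}0.png",im[:,:,::-1])
E
```

```text
{'t': 0.0, 'joints': array([-2.02841742e-01,  2.59345307e-01,  1.53607798e+00,  1.09623436e-05,
        1.34801073e+00, -2.02809714e-01]), 'joint_vel': array([ 5.60873940e-05,  3.73458191e-04, -1.17661686e-03,  9.06358783e-04,
        2.30902516e-04,  1.66479145e-03]), 'effort': array([ 2.41929010e-04, -4.37298238e+01, -2.84004611e+01,  7.19661056e-02,
        4.11791797e-02, -1.14769305e-04]), 'ee_pos': array([5.49413778e-01, 1.25309809e-04, 1.97818562e-01]), 'eef_rot': array([-7.71754942e-04,  7.07118665e-01,  7.07094298e-01, -5.02071427e-04]), 'contact_force': array([ 0.38512607,  0.74804111, -0.53774599]), 'ft_torque': array([0.01419224, 0.02780372, 0.02917009]), 'opening': 1.0012486640096536}
scene {'fx': 482.17818592592886, 'fy': 482.17818592592886, 'cx': 322.49092542128915, 'cy': 199.49395645207716, 'R': array([[-0.02800009,  0.99938184, -0.02125863],
       [ 0.72817082,  0.0058224 , -0.68537097],
       [-0.68482352, -0.03467036, -0.72788372]]), 't': array([ 0.01914608, -0.38476526,  1.58065129])}
side {'fx': 487.91953081495967, 'fy': 487.91953081495967, 'cx': 310.067451964784, 'cy': 205.97027696259036, 'R': array([[-0.98943847, -0.14493404, -0.00237373],
       [-0.08465534,  0.59106459, -0.80216963],
       [ 0.11766471, -0.79349655, -0.59709149]]), 't': array([0.55168201, 0.07996755, 1.22107351])}
wrist {'fx': 295.8237161469227, 'fy': 295.8237161469227, 'cx': 317.58428252886426, 'cy': 198.46103556274474, 'R': array([[ 9.99996883e-01,  2.65024304e-04, -2.48267220e-03],
       [ 9.57194855e-04, -9.59069632e-01,  2.83168720e-01],
       [-2.30600892e-03, -2.83170214e-01, -9.59066897e-01]]), 't': array([-0.54926882, -0.03460147,  0.39156431])}
```

View pics/scene0.png

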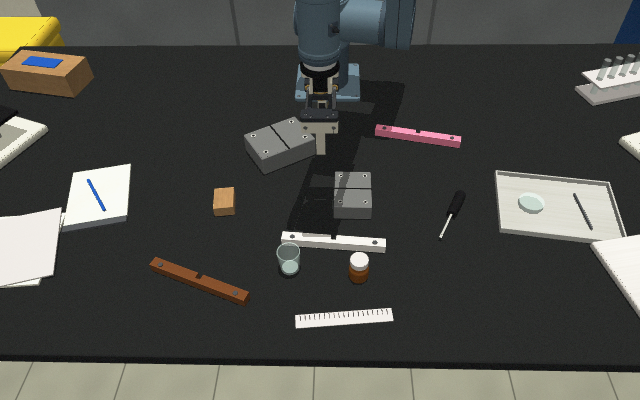

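View pics/side0.png

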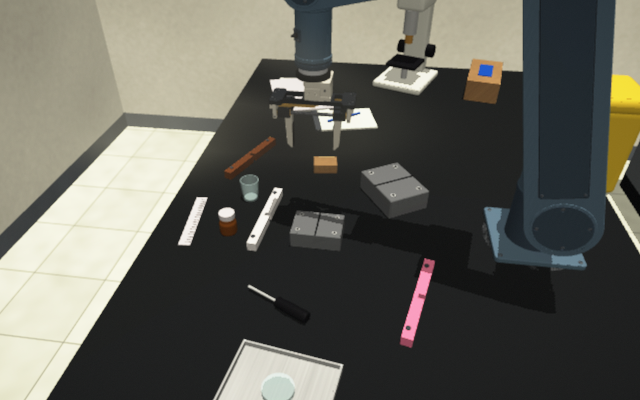

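View pics/wrist0.png

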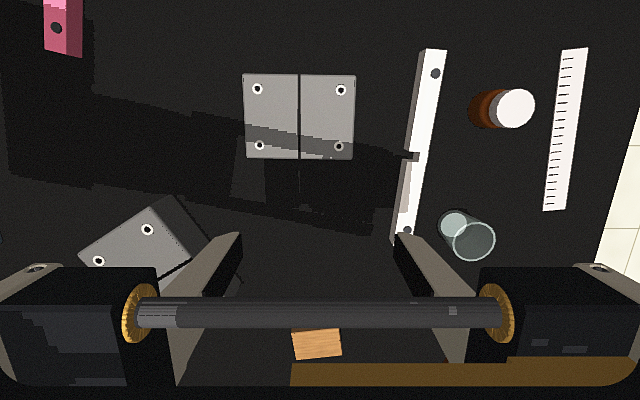

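Candidates in the scene view are two grey blocks, a large one at (280,145) and a small one at (353,195), and three bars: white/aluminium at (333,242), pink at (418,136) and brown at (198,280). I choose the small block and the aluminium bar, and will check both in a crop and measure them.

```bash
cat > h.py <<'E'
import numpy as np,cv2
def ray(i,uv,z):
    d=np.array([(uv[0]-i['cx'])/i['fx'],(uv[1]-i['cy'])/i['fy'],1.])
    R=np.array(i['R']);t=np.array(i['t']);c=-R.T@t;w=R.T@d
    return c+w*(z-c[2])/w[2]
def proj(i,X):
    p=np.array(i['R'])@np.array(X)+np.array(i['t'])
    return np.array([i['cx']+i['fx']*p[0]/p[2],i['cy']+i['fy']*p[1]/p[2]])
E
python3 - <<'E'
import cv2
a=cv2.imread("pics/wrist0.png");b=cv2.imread("pics/scene0.png")
c1=cv2.resize(a[30:260,230:500],None,fx=2.9,fy=2.5,interpolation=cv2.INTER_CUBIC)
cv2.imwrite("pics/c1.png",c1)
c2=cv2.resize(b[160:260,270:400],None,fx=6,fy=6,interpolation=cv2.INTER_CUBIC)
cv2.imwrite("pics/c2.png",c2)
E
```

```text
(no output)
```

View pics/c1.png

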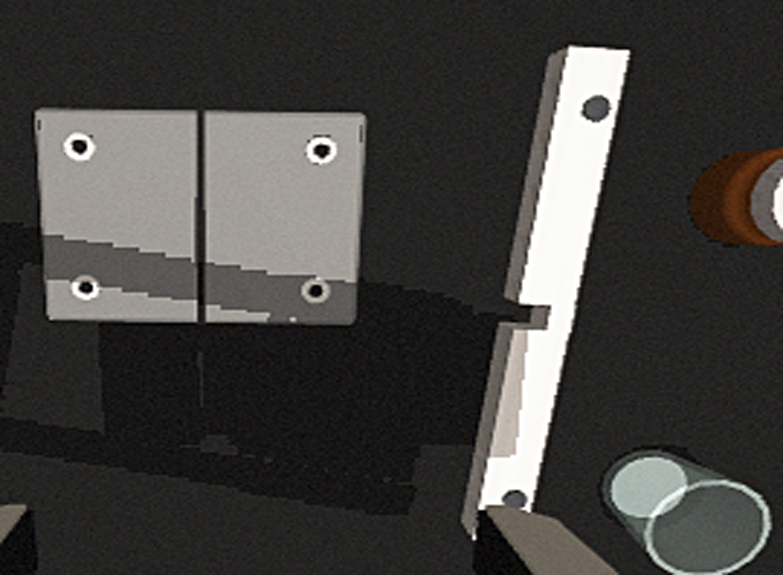

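View pics/c2.png

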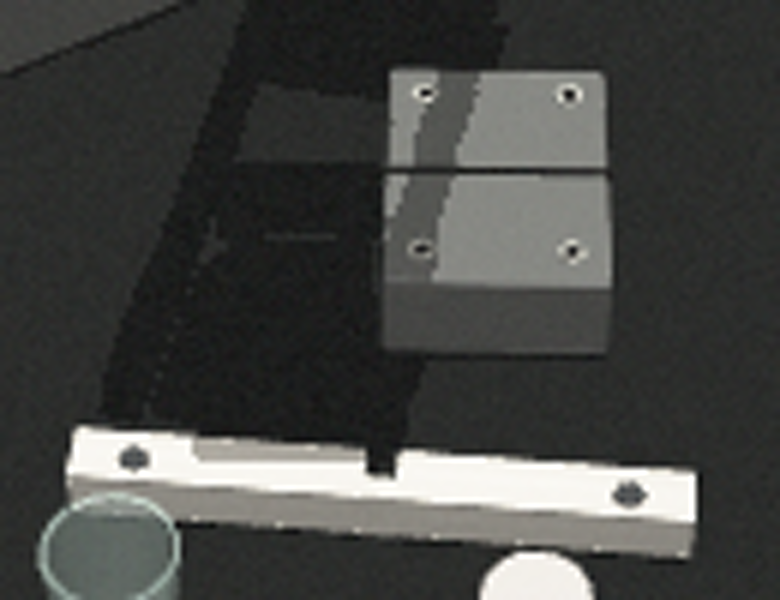

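Run:
```python
from plant import cams
from h import *
iw=cams.camera_info("wrist");isc=cams.camera_info("scene")
f1=lambda p:(230+(p[0]+.5)/2.9-.5,30+(p[1]+.5)/2.5-.5)
f2=lambda p:(270+(p[0]+.5)/6-.5,160+(p[1]+.5)/6-.5)
def show(n,i,f,pts,z):
    P=np.array([ray(i,f(p),z)[:2] for p in pts])*1000
    print(n,P.round(1).tolist()); return P
def blk(P):
    print(' centre',P.mean(0),'edges',[np.linalg.norm(P[k]-P[(k+1)%4]).round(1) for k in range(4)],'ang',[np.degrees(np.arctan2(*(P[(k+1)%4]-P[k])[::-1])).round(1) for k in range(4)])
blk(show('blk wrist',iw,f1,[(37,109),(365,114),(357,324),(48,321)],.044))
blk(show('blk scene',isc,f2,[(389,69),(604,72),(612,288),(384,283)],.044))
P=show('bar w front: far, notchU, notchL',iw,f1,[(570,46),(521,303),(500,325)],.024)
print(np.degrees(np.arctan2(*(P[1]-P[0]))))
P=show('bar w rear',iw,f1,[(630,50),(530,510)],.024);print(np.degrees(np.arctan2(*(P[1]-P[0]))))
P=show('bar s front: ends, notch',isc,f2,[(77,427),(696,470),(366,448),(397,450)],.024);print(np.degrees(np.arctan2(*(P[1]-P[0]))),np.linalg.norm(P[1]-P[0]))
P=show('bar s rear',isc,f2,[(68,477),(694,522)],.024);print(np.degrees(np.arctan2(*(P[1]-P[0]))))
b=cv2.imread("pics/scene0.png")
for n,uv,z in [('jar',(359,280),0),('beaker',(289,274),0),('box',(224,200),.03),('driver1',(440,239),0),('driver2',(463,193),.01),
  ('big',(246,138),.05),('big',(302,119),.05),('big',(315,149),.05),('big',(262,170),.0),('pink1',(377,128),.024),('pink2',(461,138),.024)]: print(n,(ray(isc,uv,z)*1000).round(0)[:2])
```

```text
blk wrist [[469.3, 116.5], [590.0, 114.5], [590.1, 24.5], [467.2, 25.8]]
 centre [529.15154846  70.33201385] edges [np.float64(120.6), np.float64(90.0), np.float64(122.9), np.float64(90.6)] ang [np.float64(-0.9), np.float64(-89.9), np.float64(179.4), np.float64(88.7)]
blk scene [[470.4, 25.3], [471.8, 116.1], [595.1, 114.3], [593.2, 24.7]]
 centre [532.63267092  70.08061181] edges [np.float64(90.8), np.float64(123.3), np.float64(89.6), np.float64(122.8)] ang [np.float64(89.2), np.float64(-0.8), np.float64(-91.2), np.float64(179.7)]
bar w front: far, notchU, notchL [[669.2, 144.5], [660.5, 31.6], [652.6, 20.9]]
-175.59899777683378
bar w rear [[692.2, 142.9], [674.1, -76.7]]
-175.29690473100513
bar s front: ends, notch [[651.5, -93.6], [670.1, 144.1], [660.7, 18.5], [661.6, 30.4]]
4.4917838559385395 238.34704734399196
bar s rear [[676.2, -94.9], [695.0, 141.8]]
4.55261941017274
jar [769.  82.]
beaker [755. -72.]
box [ 560. -245.]
driver1 [653. 273.]
driver2 [513. 348.]
big [ 347. -217.]
big [263. -69.]
big [392. -27.]
big [ 421. -170.]
pink1 [270. 144.]
pink2 [314. 374.]
```

The scene shows the small block centred near (531, 70) mm with its long axis almost along world x. Its measured edges are 90 x 123 mm, so it is the right one. The bar's y axis is turned -4.5°, and the notch is at about (661, 24.6). A CCW turn of about 86° is needed. Pushing the near-left corner about a point 40 mm beyond the centre should also bring the block nearly in line with the notch.

First I shut the fingers and come down beside the block's near-left end.

Call:
jog_arm --jaw '[255,255,255,255,255,255,255,255,255,255]' --pt "-12 30 0" --pt "-12 30 0" --pt "-12 30 0" --pt "-13 30 0" --pt "-13 30 0" --pt "0 0 -31" --pt "0 0 -35" --pt "0 0 -35" --pt "0 0 -35" --pt "0 0 -35" --roll '[0,0,0,0,0,0,0,0,0,0]' --force 20

```text
t: 1.15
ee_pos: [0.4877, 0.1501, 0.0263]
eef_rot: [0.0, 0.707, 0.707, 0.0]
contact_force: [0.1, -0.5, 0.2]
opening: 0.19
```

Run:
```python
from plant import arm,cams
import cv2
s=arm.sense();print(s['t'],s['ee_pos'],s['eef_rot'],s['contact_force'],s['opening'])
for n in ["scene","side"]:
    cv2.imwrite(f"pics/{n}1.png",cams.camera(n)[:,:,::-1])
import numpy as np
a=cv2.imread("pics/scene1.png")[90:290,230:430];b=cv2.imread("pics/side1.png")[120:320,230:430]
cv2.imwrite("pics/m1.png",cv2.resize(np.hstack([a,b]),None,fx=2,fy=2,interpolation=cv2.INTER_CUBIC))
```

```text
1.15 [0.48772874 0.15012105 0.02632631] [2.89654562e-05 7.07028706e-01 7.07184845e-01 4.43198639e-05] [ 0.12770533 -0.46742366  0.2076296 ] 0.18967275016918003
```

View pics/m1.png

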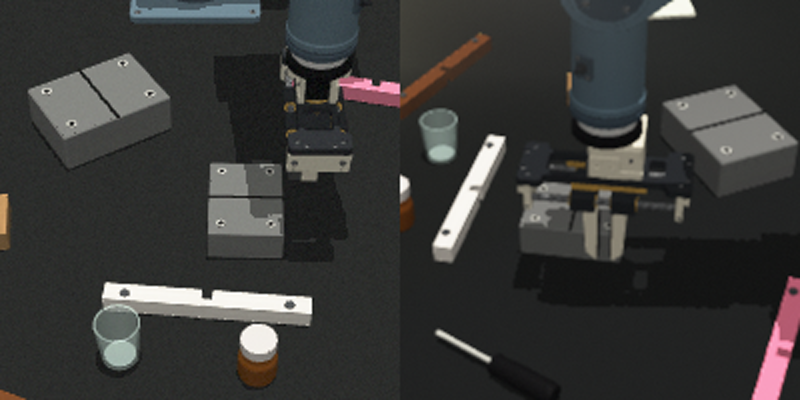

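The closed fingers stand beside the near-left end of the block, clear of it. Next I work out the arc.

Run:
```python
import numpy as np
def p(th,c=(571,70),r=(-84,53.5)):
    C,S=np.cos(th),np.sin(th);return np.array([c[0]+C*r[0]-S*r[1],c[1]+S*r[0]+C*r[1]])
th=np.arange(0,1.56,.05)
P=np.array([p(t) for t in th]);print(np.diff(P,axis=0).round(1).tolist());print(P[[0,10,20,30]])
```

```text
[[-2.6, -4.3], [-2.4, -4.4], [-2.1, -4.5], [-1.9, -4.6], [-1.7, -4.7], [-1.4, -4.8], [-1.2, -4.8], [-1.0, -4.9], [-0.7, -4.9], [-0.5, -5.0], [-0.2, -5.0], [0.0, -5.0], [0.3, -5.0], [0.5, -5.0], [0.8, -4.9], [1.0, -4.9], [1.3, -4.8], [1.5, -4.7], [1.7, -4.7], [2.0, -4.6], [2.2, -4.5], [2.4, -4.4], [2.6, -4.2], [2.8, -4.1], [3.0, -3.9], [3.2, -3.8], [3.4, -3.6], [3.6, -3.4], [3.8, -3.3], [3.9, -3.1], [4.1, -2.9]]
[[487.         123.5       ]
 [471.63379849  76.67892182]
 [480.59590862  28.22261064]
 [511.69209328 -10.00513859]]
```

Call:
jog_arm --jaw '[255,255,255,255,255]' --pt "0 -7 0" --pt "0 -7 0" --pt "0 -6 0" --pt "0 -4 0" --pt "0 -2 0" --roll '[0,0,0,0,0]'

```text
t: 1.75
ee_pos: [0.4887, 0.1234, 0.0286]
eef_rot: [0.001, 0.707, 0.707, 0.001]
contact_force: [-0.4, -0.2, 0.5]
opening: 0.004
```

Call:
jog_arm --jaw '[255,255,255,255,255,255,255,255,255,255]' --pt "-3 -5 0" --pt "-2.5 -4.5 0" --pt "-2 -4.5 0" --pt "-2 -4.5 0" --pt "-2 -4.5 0" --pt "-1.5 -5 0" --pt "-1 -5 0" --pt "-1 -5 0" --pt "-0.5 -5 0" --pt "-0.5 -5 0" --roll '[0.05,0.05,0.05,0.05,0.05,0.05,0.05,0.05,0.05,0.05]'

```text
t: 2.75
ee_pos: [0.4722, 0.0758, 0.0281]
eef_rot: [0.0, 0.509, 0.861, 0.0]
contact_force: [-0.2, -0.5, -0.7]
opening: 0.008
```

```bash
cat > look.py <<'E'
from plant import arm,cams
from h import *
import sys
k=sys.argv[1]
s=arm.sense();print(s['t'],s['ee_pos'].round(4),s['contact_force'].round(1),s['opening'].round(2))
im=cams.camera("scene")[:,:,::-1].copy();cv2.imwrite(f"pics/scene{k}.png",im)
a=im[120:270,270:420];cv2.imwrite(f"pics/z{k}.png",cv2.resize(a,None,fx=4,fy=4,interpolation=cv2.INTER_CUBIC))
E
python3 look.py 2
```

```text
Traceback (most recent call last):
  File "look.py", line 5, in <module>
    s=arm.sense();print(s['t'],s['ee_pos'].round(4),s['contact_force'].round(1),s['opening'].round(2))
                                                                                ^^^^^^^^^^^^^^^^^^
AttributeError: 'float' object has no attribute 'round'
```

```bash
sed -i "s/s\['opening'\].round(2)/s['opening']/" look.py; python3 look.py 2
```

```text
2.75 [0.4722 0.0758 0.0281] [-0.2 -0.5 -0.7] 0.008127933726231435
```

View pics/z2.png

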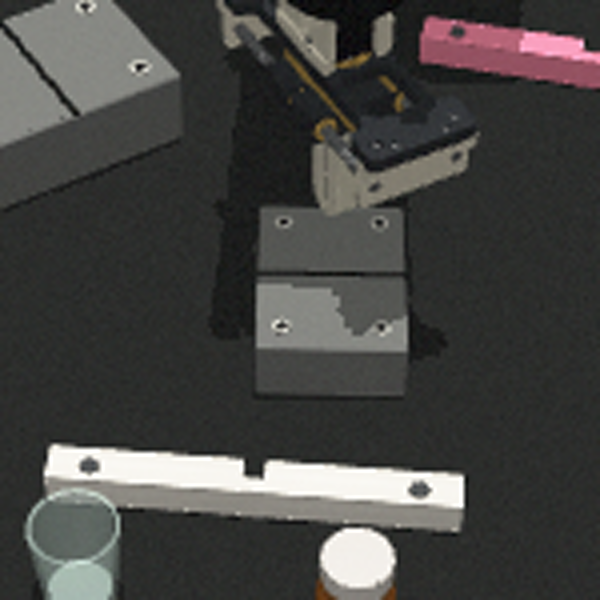

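```bash
cat > blk.py <<'E'
from plant import cams
from h import *
def meas(pts,sc=4,off=(270,120),cam="scene",z=.044):
    i=cams.camera_info(cam)
    P=np.array([ray(i,(off[0]+(p[0]+.5)/sc-.5,off[1]+(p[1]+.5)/sc-.5),z)[:2] for p in pts])*1000
    print(P.round(1).tolist(),'centre',P.mean(0).round(1))
    print('edges',[np.linalg.norm(P[k]-P[(k+1)%4]).round(1) for k in range(4)],'ang',[np.degrees(np.arctan2(*(P[(k+1)%4]-P[k])[::-1])).round(1) for k in range(4)])
    d=P.mean(0)-np.array([661.1,24.6]);a=np.radians(-4.5)
    print('bar frame',(d@[np.cos(a),np.sin(a)]).round(1),(d@[-np.sin(a),np.cos(a)]).round(1))
    return P
E
python3 -c "
from blk import *
meas([(259,207),(405,207),(408,352),(255,350)])"
```

```text
[[471.5, 25.2], [471.0, 117.7], [595.2, 114.4], [594.4, 24.2]] centre [533.   70.4]
edges [np.float64(92.5), np.float64(124.3), np.float64(90.2), np.float64(122.9)] ang [np.float64(90.3), np.float64(-1.5), np.float64(-90.5), np.float64(179.5)]
bar frame -131.3 35.6
```

Run:
```python
from plant import arm,cams
from h import *
i=cams.camera_info("side");print(proj(i,[.488,.150,.007]),proj(i,[.472,.076,.009]),proj(i,[.472,.076,.044]))
im=cams.camera("side")[:,:,::-1];cv2.imwrite("pics/side2.png",cv2.resize(im[130:270,250:430],None,fx=4,fy=4,interpolation=cv2.INTER_CUBIC))
j=cams.camera_info("wrist");im=cams.camera("wrist")[:,:,::-1];cv2.imwrite("pics/wrist2.png",im)
```

```text
[329.95070211 257.36857279] [339.73539762 237.28253995] [340.22233364 226.3211442 ]
```

View pics/side2.png

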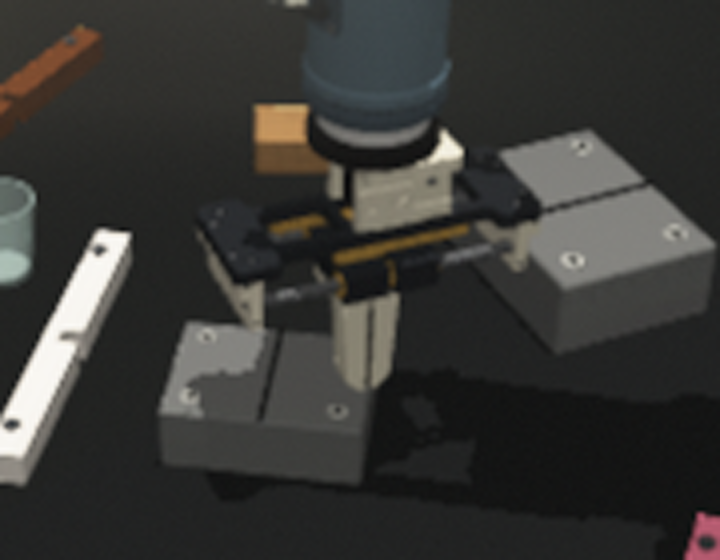

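View pics/wrist2.png

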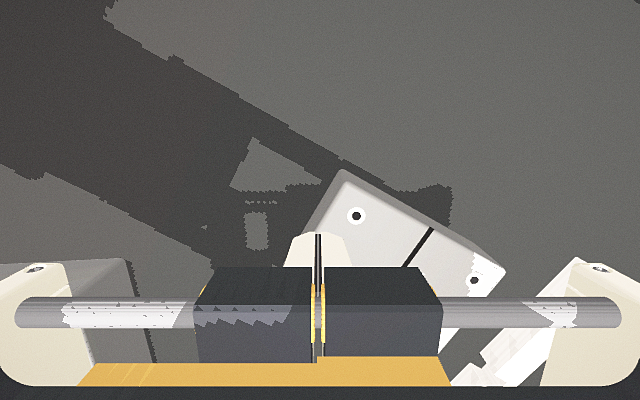

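Run:
```python
from plant import arm,cams
from h import *
j=cams.camera_info("wrist");R=j['R'];t=j['t'];print('cam',-R.T@t); s=arm.sense();print(s['ee_pos'],s['joints'],s['contact_force'],s['effort'])
for z in (.044,):
  a,b=ray(j,(356,216),z),ray(j,(474,281),z);print(a,b,np.linalg.norm(a-b))
  a,b=ray(j,(343,170),z),ray(j,(505,268),z);print(a,b,np.linalg.norm(a-b))
i=cams.camera_info("scene")
# screws in scene z2
f=lambda p:(270+(p[0]+.5)/4-.5,120+(p[1]+.5)/4-.5)
for p in [(283,222),(379,223),(281,326),(381,327)]: print(ray(i,f(p),.044))
i2=cams.camera_info("side")
# tip triangulate: side (341,226.5), scene (351,172)
g=lambda p:(250+(p[0]+.5)/4-.5,130+(p[1]+.5)/4-.5)
for z in (.01,.03,.044,.05):print(z,ray(i2,g((367,388)),z),ray(i,f((333,213)),z))
```

```text
cam [0.43475101 0.14398112 0.21399014]
[0.47219849 0.07583726 0.02798793] [-7.46308780e-02  3.24459899e-01  1.92211485e+00  1.12838108e-04
  8.94438796e-01 -5.72976590e-01] [0.28261316 0.23799706 0.34715657] [-2.16053347e-01 -3.98463964e+01 -2.07524675e+01  4.62218304e-03
  5.61611785e-02 -2.63725044e-01]
[0.48463638 0.10126481 0.044     ] [0.57529012 0.09933734 0.044     ] 0.0906742298043295
[0.46346652 0.12212448 0.044     ] [0.58701705 0.11655262 0.044     ] 0.12367610918357035
[0.48516397 0.0404624  0.044     ]
[0.48571645 0.10077472 0.044     ]
[0.57485655 0.03950001 0.044     ]
[0.57518863 0.09915525 0.044     ]
0.01 [0.47183266 0.03487607 0.01      ] [0.44103212 0.07341313 0.01      ]
0.03 [0.47022958 0.05952035 0.03      ] [0.46205615 0.07260364 0.03      ]
0.044 [0.46910742 0.07677134 0.044     ] [0.47677297 0.072037   0.044     ]
0.05 [0.4686265  0.08416463 0.05      ] [0.48308018 0.07179415 0.05      ]
```

Run:
```python
from plant import cams
from h import *
i=cams.camera_info("side")
for z in (.18,.2,.22): print(z,proj(i,[.60,0,z]),proj(i,[.5,0,z]))
for z in (.007,.02,.03,.04): print(z,proj(i,[.488,.15,z]), proj(i,[.488,.143,z]), proj(i,[.488,.157,z]))
a=cv2.imread("pics/side0.png")[70:170,250:370];b=cv2.imread("pics/side1.png")[170:270,280:400]
cv2.imwrite("pics/cmp.png",cv2.resize(np.hstack([a,b]),None,fx=3.3,fy=4,interpolation=cv2.INTER_CUBIC))
```

```text
0.18 [292.59410906 158.49820654] [333.59532923 161.54480408]
0.2 [292.39634695 151.3369704 ] [333.8174791  154.34230896]
0.22 [292.19451415 144.02832865] [334.04424851 146.99004015]
0.007 [329.95070211 257.36857279] [330.28198859 255.38360855] [329.61621468 259.37271611]
0.02 [330.07207708 253.28225558] [330.405009   251.30361325] [329.73590644 255.28014585]
0.03 [330.16656564 250.10112001] [330.500773   248.12758201] [329.82909006 252.09395721]
0.04 [330.26204784 246.88653159] [330.59753916 244.91831417] [329.92325842 248.87409788]
```

View pics/cmp.png

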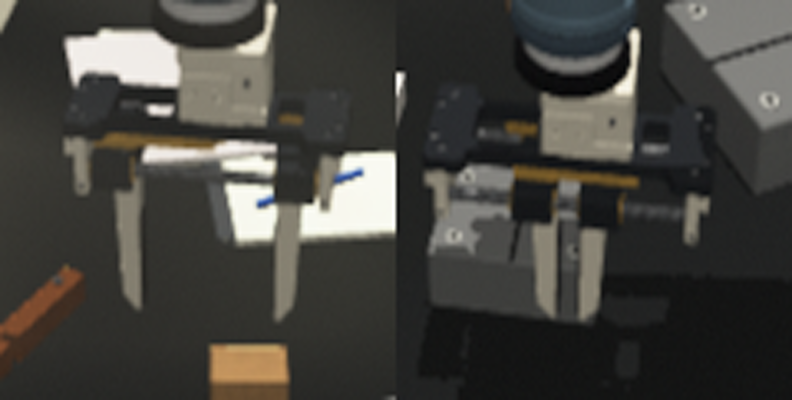

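The images show a disagreement. The reported TCP z of 28 mm should put the tips at 9 mm, but side and scene triangulation puts them at about 42–45 mm, skimming over the block, which has not moved. Finger length is as stated (~84 mm below the carriage), so the hand is really about 33–36 mm higher than reported. x and y agree. I'll go back to the starting spot and descend with force checks.

Call:
jog_arm --jaw '[255,255,255,255,255,255,255,255,255,255]' --pt "0 0 15" --pt "0 12 0" --pt "2 12 0" --pt "2 12 0" --pt "4 12 0" --pt "4 13 0" --pt "4 13 0" --pt "0 0 -11" --pt "0 0 -11" --pt "0 0 -11" --roll '[0,-0.1,-0.1,-0.1,-0.1,-0.1,0,0,0,0]'

```text
t: 3.9
ee_pos: [0.4872, 0.1496, 0.0083]
eef_rot: [-0.0, 0.707, 0.707, -0.001]
contact_force: [-0.2, 0.7, 0.9]
opening: 0.005
```

Run:
```python
from plant import arm,cams
from h import *
s=arm.sense();print(s['t'],s['ee_pos'],s['contact_force'],s['opening'])
for n,(r,c) in {"scene":(120,300),"side":(170,280)}.items():
    im=cams.camera(n)[:,:,::-1];cv2.imwrite(f"pics/{n}3.png",im)
a=cv2.imread("pics/scene3.png")[120:220,290:410];b=cv2.imread("pics/side3.png")[170:270,280:400]
cv2.imwrite("pics/cmp3.png",cv2.resize(np.hstack([a,b]),None,fx=3,fy=4,interpolation=cv2.INTER_CUBIC))
for n in ("scene","side"):
  i=cams.camera_info(n)
  for z in (0,.01,.02,.03): print(n,z,proj(i,[.488,.15,z]).round(1))
```

```text
3.9 [0.48721813 0.14963045 0.00826625] [-0.23762303  0.70699592  0.94530759] 0.00494176566061459
scene 0 [382.9 188.4]
scene 0.01 [383.1 185.7]
scene 0.02 [383.4 182.9]
scene 0.03 [383.7 180.1]
side 0 [329.9 259.5]
side 0.01 [330.  256.4]
side 0.02 [330.1 253.3]
side 0.03 [330.2 250.1]
```

View pics/cmp3.png

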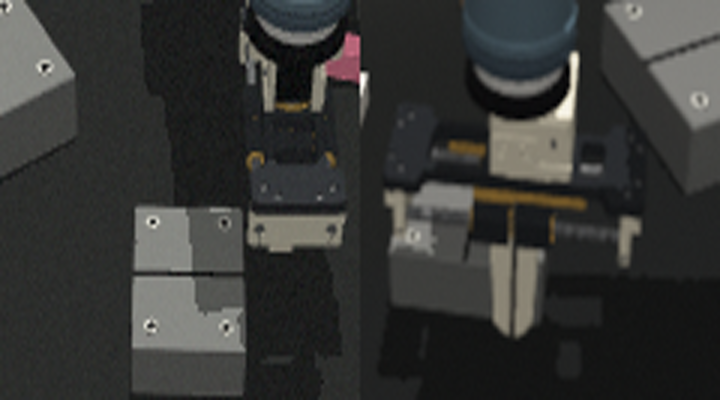

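The tip bottom in the side view is at about (331,254), so z is about 22 mm. The shift is therefore about +33 mm. I'll lower another 13 mm slowly.

Call:
jog_arm --jaw '[255,255,255,255,255]' --pt "0 0 -4" --pt "0 0 -3" --pt "0 0 -3" --pt "0 0 -3" --pt "0 0 0" --roll '[0,0,0,0,0]'

```text
t: 4.5
ee_pos: [0.4877, 0.15, -0.0036]
eef_rot: [-0.0, 0.707, 0.707, -0.0]
contact_force: [0.1, 0.6, 0.2]
opening: 0.006
```

Call:
jog_arm --jaw '[255,255,255,255,255,255,255,255,255,255]' --pt "0 -8 0" --pt "0 -7 0" --pt "0 -6 0" --pt "0 -5 0" --pt "-3 -5 0" --pt "-2.5 -4.5 0" --pt "-2 -4.5 0" --pt "-2 -4.5 0" --pt "-2 -4.5 0" --pt "-1.5 -5 0" --roll '[0,0,0,0,0.05,0.05,0.05,0.05,0.05,0.05]'

```text
t: 5.5
ee_pos: [0.4747, 0.0961, -0.0032]
eef_rot: [-0.0, 0.593, 0.805, 0.0]
contact_force: [-0.8, 4.3, 1.5]
opening: 0.008
```

```bash
python3 look.py 4
```

```text
5.5 [ 0.4747  0.0961 -0.0032] [-0.8  4.3  1.5] 0.007779868095564527
```

View pics/z4.png

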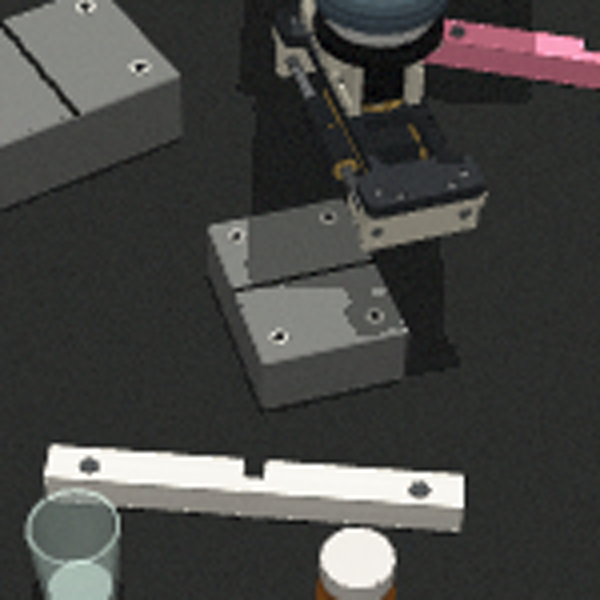

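```bash
python3 -c "
from blk import *
meas([(236,236),(329,216),(375,315),(279,336)])"
```

```text
[[498.0, 11.1], [479.5, 69.5], [565.4, 95.9], [583.0, 38.3]] centre [531.5  53.7]
edges [np.float64(61.2), np.float64(89.8), np.float64(60.2), np.float64(89.3)] ang [np.float64(107.5), np.float64(17.1), np.float64(-72.9), np.float64(-162.2)]
bar frame -131.5 18.8
```

```bash
cat > arc.py <<'E'
import numpy as np
def arc(c,th0,d,u,v,cmd,n,step=.05):
    """c block centre, th0 long-axis angle, COR at +d along u, finger at (u,v) block frame; list of jogs from cmd"""
    U=np.array([np.cos(th0),np.sin(th0)]);V=np.array([-U[1],U[0]])
    K=np.array(c)+d*U; r=np.array(c)+u*U+v*V-K
    P=[]
    for k in range(n+1):
        t=step*k;C,S=np.cos(t),np.sin(t);P.append(K+np.array([C*r[0]-S*r[1],S*r[0]+C*r[1]]))
    P=np.array(P);print('to start',(P[0]-cmd).round(1));print(np.diff(P,axis=0).round(1).tolist());print('end',P[-1].round(1),'centre end',(K-d*np.array([np.cos(th0+step*n),np.sin(th0+step*n)])).round(1))
E
python3 -c "
from arc import *
arc((531.5,53.7),np.radians(17.3),43,-54,56,(475,96),24)"
```

```text
to start [-11.7  -4.9]
[[-1.1, -5.5], [-0.8, -5.5], [-0.5, -5.6], [-0.3, -5.6], [0.0, -5.6], [0.3, -5.6], [0.6, -5.6], [0.9, -5.5], [1.1, -5.5], [1.4, -5.4], [1.7, -5.3], [1.9, -5.3], [2.2, -5.2], [2.5, -5.0], [2.7, -4.9], [2.9, -4.8], [3.2, -4.6], [3.4, -4.4], [3.6, -4.3], [3.8, -4.1], [4.0, -3.9], [4.2, -3.7], [4.4, -3.5], [4.6, -3.2]]
end [510.  -26.4] centre end [569.6  23.6]
```

Call:
jog_arm --jaw '[255,255,255,255,255,255,255,255,255,255]' --pt "-1 3 0" --pt "-11.5 -3.5 0" --pt "0.8 -4.4 0" --pt "-1 -5.5 0" --pt "-1 -5.5 0" --pt "-0.5 -5.5 0" --pt "-0.3 -5.5 0" --pt "0 -5.6 0" --pt "0.3 -5.6 0" --pt "0.6 -5.6 0" --roll '[0,0,0,0.05,0.05,0.05,0.05,0.05,0.05,0.05]'

```text
t: 6.55
ee_pos: [0.46, 0.0525, -0.0037]
eef_rot: [-0.001, 0.444, 0.896, -0.0]
contact_force: [-2.1, 2.5, -0.2]
opening: 0.004
```

Call:
jog_arm --jaw '[255,255,255,255,255,255]' --pt "1 -5.5 0" --pt "1 -5.5 0" --pt "1.4 -5.4 0" --pt "1.7 -5.3 0" --pt "2 -5.3 0" --pt "2 -5.2 0" --roll '[0.05,0.05,0.05,0.05,0.05,0.05]'

```text
t: 7.15
ee_pos: [0.4685, 0.0205, -0.0037]
eef_rot: [-0.002, 0.305, 0.952, 0.0]
contact_force: [-2.4, 2.3, 2.2]
opening: 0.007
```

```bash
python3 look.py 5
```

```text
7.15 [ 0.4685  0.0205 -0.0037] [-2.4  2.3  2.2] 0.006645320209702983
```

View pics/z5.png

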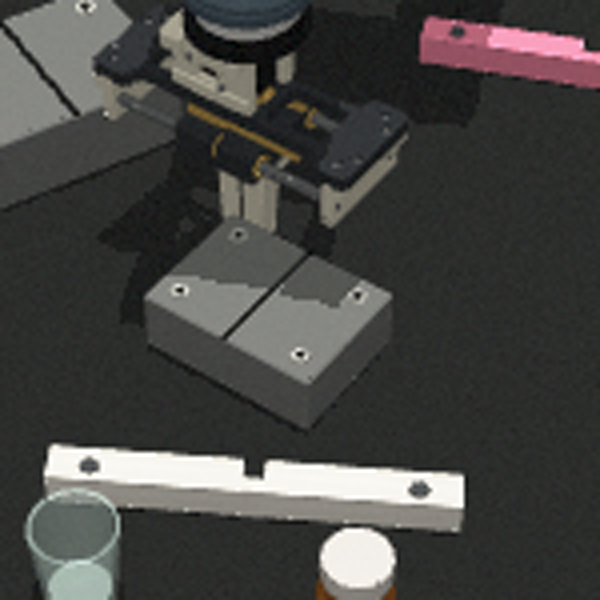

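```bash
python3 -c "
from blk import *
from arc import *
meas([(179,290),(238,234),(358,296),(300,354)])"
```

```text
[[545.3, -22.7], [496.2, 12.3], [549.6, 86.1], [597.4, 50.8]] centre [547.1  31.6]
edges [np.float64(60.4), np.float64(91.1), np.float64(59.4), np.float64(90.1)] ang [np.float64(144.5), np.float64(54.1), np.float64(-36.4), np.float64(-125.3)]
bar frame -114.2 -2.0
```

```bash
python3 -c "
from arc import *
arc((547.1,31.6),np.radians(54.4),40,-55,57.4,(468.5,20.5),11)"
```

```text
to start [-0.1 -0.2]
[[2.3, -5.0], [2.6, -4.9], [2.8, -4.8], [3.0, -4.6], [3.3, -4.5], [3.5, -4.3], [3.7, -4.1], [3.9, -3.9], [4.1, -3.7], [4.3, -3.5], [4.5, -3.3]]
end [506.4 -26.5] centre end [567.5  24.2]
```

Call:
jog_arm --jaw '[255,255,255,255,255,255,255,255,255,255]' --pt "2.3 -5 0" --pt "2.6 -5 0" --pt "2.8 -4.8 0" --pt "3 -4.6 0" --pt "3.3 -4.5 0" --pt "3.5 -4.3 0" --pt "3.7 -4.1 0" --pt "3.9 -3.9 0" --pt "4.1 -3.7 0" --pt "4.2 -3.4 0" --roll '[0.05,0.05,0.05,0.05,0.05,0.05,0.05,0.05,0.05,0.04]'

```text
t: 8.2
ee_pos: [0.5018, -0.0229, -0.0037]
eef_rot: [-0.002, 0.065, 0.998, 0.0]
contact_force: [-5.7, 2.1, 3.8]
opening: 0.006
```

```bash
python3 look.py 6
```

```text
8.2 [ 0.5018 -0.0229 -0.0037] [-5.7  2.1  3.8] 0.0057950893111732675
```

View pics/z6.png

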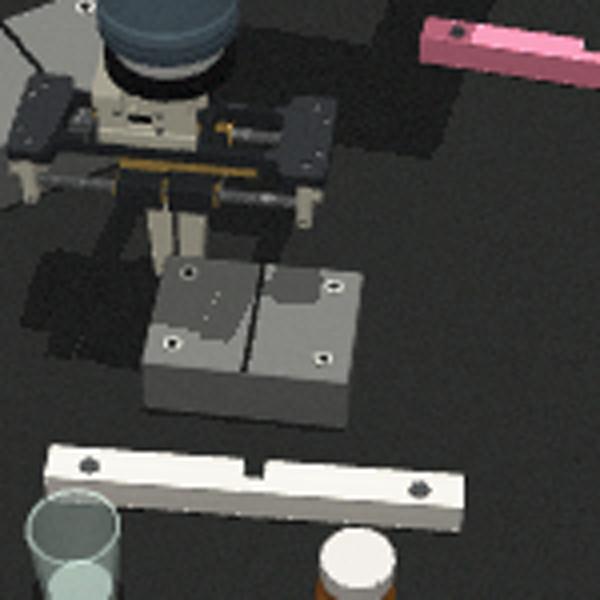

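```bash
python3 -c "
from blk import *
meas([(172,343),(188,272),(334,286),(323,358)])"
```

```text
[[589.2, -25.2], [529.9, -17.8], [541.2, 71.7], [600.4, 64.3]] centre [565.2  23.2]
edges [np.float64(59.8), np.float64(90.2), np.float64(59.7), np.float64(90.2)] ang [np.float64(172.9), np.float64(82.8), np.float64(-7.1), np.float64(-97.2)]
bar frame -95.5 -8.9
```

The block is now about 2.7° off square at bar-frame (-95.5, -8.9). Next I back off, open the jaws for a two-finger push, and push slightly diagonally to take out the 9 mm offset, stopping short of the bar.

Call:
jog_arm --jaw '[255,150,50,50,50,50,50,50,50]' --pt "-12 0 0" --pt "0 10 0" --pt "1.5 14 0" --pt "2 14 0" --pt "2 13.6 0" --pt "0 0 0" --pt "0 0 0" --pt "4 0 0" --pt "4 0 0" --roll '[0,0.05,0,0,0,0,0,0,0]'

```text
t: 9.15
ee_pos: [0.5058, 0.028, -0.0033]
eef_rot: [0.0, 0.041, 0.999, -0.0]
contact_force: [0.1, 0.4, -0.3]
opening: 0.645
```

```bash
python3 look.py 7
```

```text
9.15 [ 0.5058  0.028  -0.0033] [ 0.1  0.4 -0.3] 0.6453397229579219
```

View pics/z7.png

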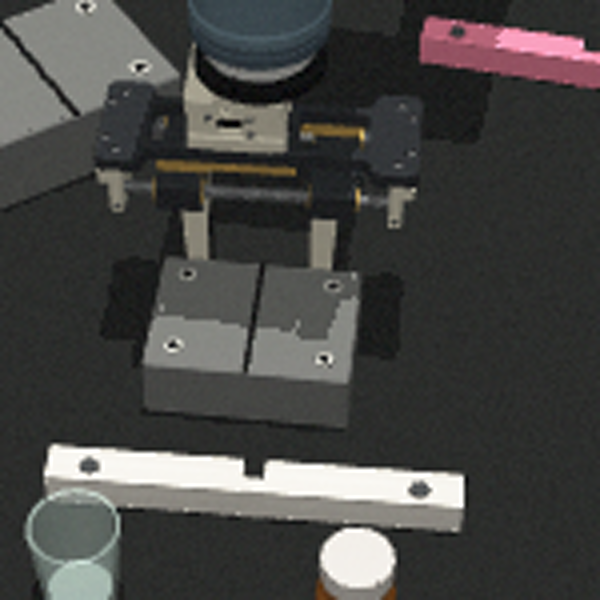

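Call:
jog_arm --jaw '[50,50,50,50,50,50,50,50,50]' --pt "4 -0.3 0" --pt "4 0.4 0" --pt "5 0.8 0" --pt "5 0.8 0" --pt "5 0.8 0" --pt "5 0.8 0" --pt "5 0.8 0" --pt "4 0.7 0" --pt "2 0.3 0" --roll '[0,0,0,0,0,0,0,0,0]'

```text
t: 10.1
ee_pos: [0.5422, 0.0333, -0.004]
eef_rot: [-0.003, 0.04, 0.999, -0.0]
contact_force: [-7.3, -1.6, 5.5]
opening: 0.806
```

```bash
python3 look.py 8
```

```text
10.1 [ 0.5422  0.0333 -0.004 ] [-7.3 -1.6  5.5] 0.8058194923472909
```

View pics/z8.png

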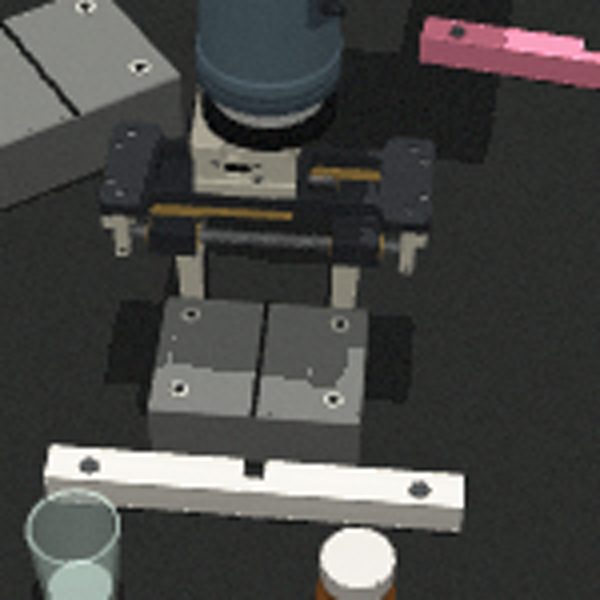

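```bash
python3 -c "
from blk import *
meas([(179,387),(191,314),(340,324),(333,399)])"
```

```text
[[623.9, -19.6], [565.4, -14.7], [572.9, 74.8], [632.3, 69.7]] centre [598.6  27.5]
edges [np.float64(58.7), np.float64(89.8), np.float64(59.6), np.float64(89.7)] ang [np.float64(175.2), np.float64(85.2), np.float64(-4.9), np.float64(-95.4)]
bar frame -62.5 -2.0
```

The block is square to within about 0.3° (85.2° against 85.5°) at bar-frame (-62.5, -2.0). I push the last stretch slowly.

Call:
jog_arm --jaw '[50,50,50,50,50,50]' --pt "3 0.2 0" --pt "3 0.2 0" --pt "3 0.2 0" --pt "2 0.1 0" --pt "1.5 0 0" --pt "0 0 0" --roll '[0,0,0,0,0,0]'

```text
t: 10.75
ee_pos: [0.5545, 0.0341, -0.004]
eef_rot: [-0.003, 0.04, 0.999, -0.0]
contact_force: [-6.0, 0.3, 2.7]
opening: 0.803
```

Call:
jog_arm --jaw '[50,50,50]' --pt "1 0 0" --pt "1 0 0" --pt "0 0 0" --roll '[0,0,0]'

```text
t: 11.05
ee_pos: [0.5562, 0.0342, -0.004]
eef_rot: [-0.003, 0.04, 0.999, 0.0]
contact_force: [-6.2, 0.1, 3.1]
opening: 0.803
```

```bash
python3 look.py 9
```

```text
11.05 [ 0.5562  0.0342 -0.004 ] [-6.2  0.1  3.1] 0.8029422237260031
```

View pics/z9.png

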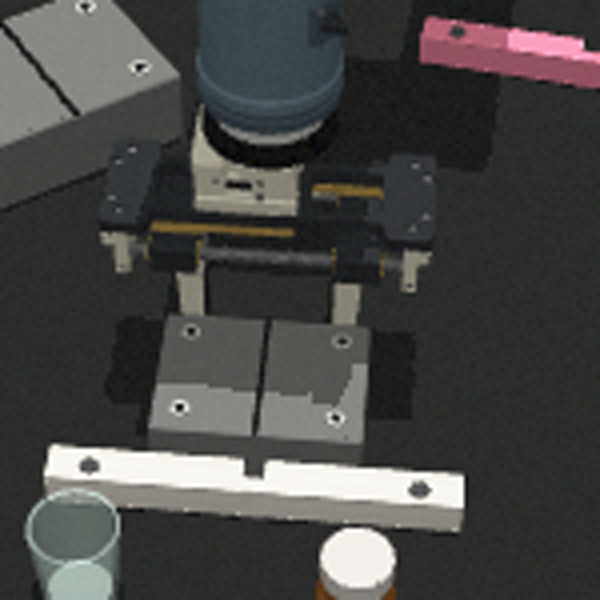

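```bash
python3 -c "
from blk import *
meas([(179,407),(191,331),(342,341),(335,418)])"
```

```text
[[639.2, -19.0], [579.4, -14.2], [586.7, 75.7], [646.7, 70.6]] centre [613.   28.3]
edges [np.float64(60.0), np.float64(90.2), np.float64(60.1), np.float64(89.9)] ang [np.float64(175.4), np.float64(85.3), np.float64(-4.9), np.float64(-94.7)]
bar frame -48.2 -0.1
```

Call:
jog_arm --jaw '[50,50,50,50]' --pt "1 0 0" --pt "0.5 0 0" --pt "0.5 0 0" --pt "0 0 0" --roll '[0,0,0,0]'

```text
t: 11.5
ee_pos: [0.5575, 0.0342, -0.004]
eef_rot: [-0.003, 0.04, 0.999, 0.0]
contact_force: [-9.2, -0.2, 5.3]
opening: 0.802
```

Call:
jog_arm --jaw '[50,50,50]' --pt "0.5 0 0" --pt "0.5 0 0" --pt "0 0 0" --roll '[0,0,0]'

```text
t: 11.8
ee_pos: [0.5574, 0.0342, -0.004]
eef_rot: [-0.004, 0.04, 0.999, -0.0]
contact_force: [-11.9, -1.9, 8.1]
opening: 0.805
```

The force is rising and the TCP has stopped, so the block is on the bar. A small further press seats it, then I withdraw backward and up.

Call:
jog_arm --jaw '[50,50,50,50,50,50,50,50,50]' --pt "1 0 0" --pt "1 0 0" --pt "0 0 0" --pt "-3 0.2 0" --pt "-5 0.4 0" --pt "-10 0.8 0" --pt "-20 1.5 0" --pt "0 0 20" --pt "0 0 50" --roll '[0,0,0,0,0,0,0,0,0]'

```text
t: 12.7
ee_pos: [0.5216, 0.0376, 0.0636]
eef_rot: [-0.005, 0.041, 0.999, 0.001]
contact_force: [1.4, 0.3, 0.5]
opening: 0.808
```

Call:
jog_arm --jaw '[50,50,50,50,50,50]' --pt "0 0 50" --pt "0 0 50" --pt "-20 0 20" --pt "-20 0 0" --pt "0 0 0" --pt "0 0 0" --roll '[0,0,0,0,0,0]'

```text
t: 13.3
ee_pos: [0.486, 0.0371, 0.1868]
eef_rot: [0.001, 0.04, 0.999, -0.0]
contact_force: [0.8, -0.3, -0.2]
opening: 0.806
```

```bash
python3 look.py 10
python3 - <<'E'
from plant import cams
from h import *
cv2.imwrite("pics/side10.png",cams.camera("side")[:,:,::-1])
E
```

```text
13.3 [0.486  0.0371 0.1868] [ 0.8 -0.3 -0.2] 0.8059487940545851
```

View pics/z10.png

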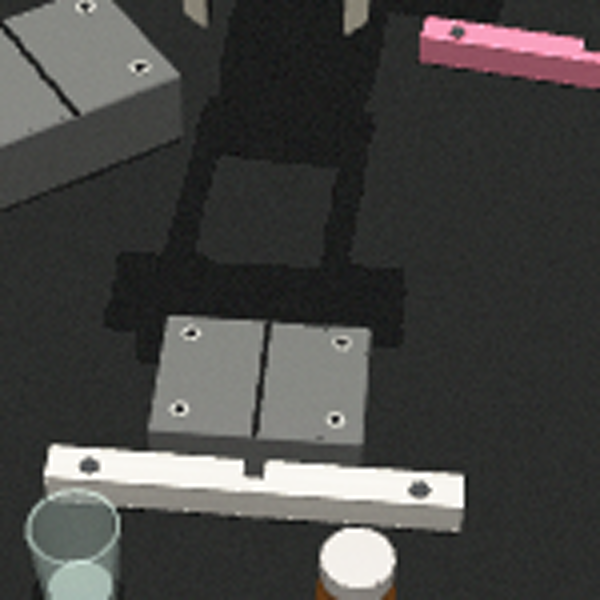

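View pics/side10.png

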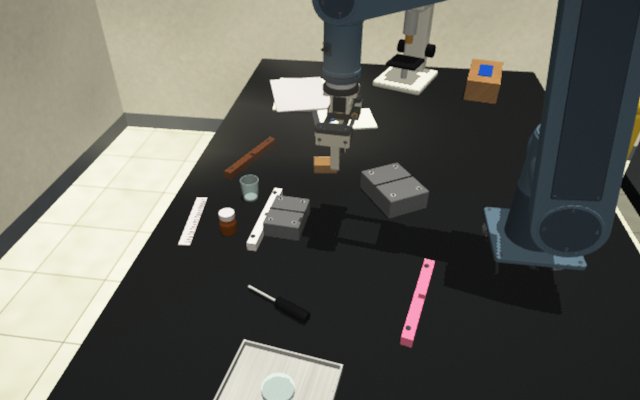

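View pics/scene10.png

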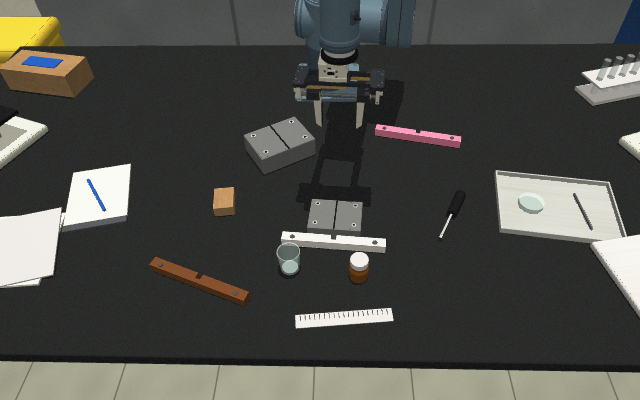

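Run:
```python
from blk import *
P=meas([(179,408),(191,332),(342,342),(336,419)])
P=meas([(149,433),(166,316),(371,328),(362,444)])
im=cv2.imread("pics/side10.png");cv2.imwrite("pics/sz10.png",cv2.resize(im[170:270,230:330],None,fx=6,fy=6,interpolation=cv2.INTER_CUBIC))
```

```text
[[640.0, -19.0], [580.2, -14.2], [587.5, 75.7], [647.4, 71.2]] centre [613.8  28.4]
edges [np.float64(60.0), np.float64(90.2), np.float64(60.0), np.float64(90.5)] ang [np.float64(175.4), np.float64(85.3), np.float64(-4.3), np.float64(-94.7)]
bar frame -47.5 0.1
[[658.9, -35.4], [567.2, -29.7], [576.1, 93.2], [665.8, 85.5]] centre [617.   28.4]
edges [np.float64(91.9), np.float64(123.2), np.float64(90.0), np.float64(121.1)] ang [np.float64(176.5), np.float64(85.9), np.float64(-4.9), np.float64(-93.2)]
bar frame -44.3 0.3
```

View pics/sz10.png

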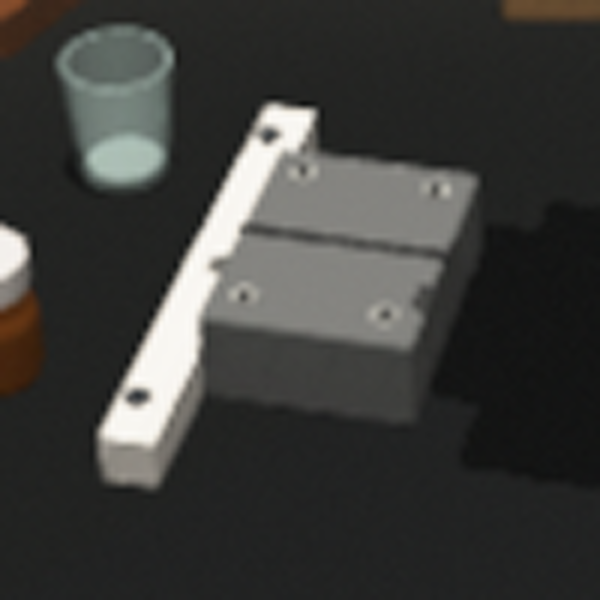

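Run:
```python
from plant import arm,order
import cv2,numpy as np
a=cv2.imread("pics/scene0.png").astype(int);b=cv2.imread("pics/scene10.png").astype(int)
for n,(x,y,w,h) in dict(jar=(345,248,28,40),beaker=(274,240,28,40),driver=(435,188,34,55),box=(208,182,32,38)).items():
    print(n,np.abs(a-b)[y:y+h,x:x+w].max(2).mean().round(1))
s=arm.sense();print(s['contact_force'],s['joint_vel'].round(3));print(order.sign_off())
```

```text
jar 3.0
beaker 2.8
driver 3.6
box 3.0
[ 0.90976425  0.10187919 -0.42059327] [-0.     0.012 -0.004 -0.002  0.003  0.001]
the job is handed in; nothing more can be done
None
```

The block is against the aluminium bar, long side flat and centred on the notch. I handed the job in at about 13.4 s; no verdict comes back. I walked it round about 86° with the closed fingertips on its near-left corner. Then I squared it with the two open fingers, pushed it home and withdrew.

**Final checks:**
- **Angle:** the block's long side measured 85.3° (screws) and 85.9° (top corners, first edge) against the bar's 85.5°. The four edges scatter more: the worst screw edge is about 0.3° off, and the corner edges are 0.4° to 1.3° off, still inside 2.6° (0.045 rad).
- **Position along the bar:** 0.1 to 0.3 mm from the notch.
- **Distance from the face:** the two readings disagree. The screws give 47.5 mm and the top corners 44.3 mm, a 3 mm spread around the nominal 46 mm; both lie inside the 43 to 50 mm limits. The push force rose from 6 N to 12 N while the TCP stopped, and the side view shows no gap, so I take the block as touching.
- **Other things on the bench:** jar, beaker, screwdriver and box show only noise-level differences between the first and last scene pictures.
- **Robot:** clear of everything, with no contact force beyond noise.

**What went wrong:** the reported TCP height disagreed with the cameras. The tips were about 33 mm higher than the reported height implied, so the first sweep passed over the block without moving it. I corrected this by triangulating the tips and descending with force checks.

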